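# Raise the sampler guard and load the full tube rack

### The job

Load the tube sampler: push its clear hinged guard up by the front rail until it goes over its balance point and stays raised by itself, then push the rack that holds the tubes along its lane, all the way in until it meets the stop. Only push with the fingers: nothing is to be picked up. Leave the empty rack, the small brown bottle on the deck and the other things on the bench where they are, and leave the guard up.

Things in the scene. Friction and masses are not known exactly. Their poses are not given: they have to be found in the camera images.
- sampler: White bench-top tube sampler (mm), fixed to the bench. Origin on the bench on its centre line; x runs level along its two lanes, inward, away from the robot; z up. Deck x -130 to 290, 220 wide, top at z 20. Lanes centred at y +60 and -60, floor z 20, between guides 12 high, 29 apart, open at the near end.
- stop (a point): Middle of the face that stops both lanes, the front of the white reader housing (216 mm wide, 100 high): sampler x 106, y 0, z 50 mm. A rack that is home touches it with its far end, so reaches from sampler x 0 to 106 mm.
- guard (a joint): Guard angle, rad: 0 = down (as it starts), 1.25 = fully raised at its stop; axis through point guard_hinge along sampler y. It lifts the near edge up, then away from the robot. Balance point about 0.7: below it the guard falls shut, beyond it it swings to the stop by itself and stays. 2 to 3 N at the rail raises it; lightly damped.
- guard_rail (a point): Centre of the guard's lift rail: level round bar, 14 mm thick, 244 long along sampler y, on two stubs 105 either side of its centre, 25 in front of the shield; it moves with the guard. Guard down: sampler x 20, y 0, z 170 mm, free space below its middle down to the deck; 158 mm from the hinge axis, 18 degrees above level.
- guard_hinge (a point): Middle of the guard's hinge axis, sampler x 170, y 0, z 120 mm. The guard is a clear shield 248 mm wide on two side arms, with round steel counterweights (48 mm) on cranked tails behind the hinge. Down, its front panel (sampler x 45, lower edge 78 above the bench) bars the lanes for a rack with tubes.
- rack: The full rack: loose black plastic rack 106 long (x), 26 wide, 60 high, with five orange-capped tubes clipped in a row, cap tops 95 mm above its underside; about 0.16 kg. Origin at the centre of its underside; near end face 53 mm from it. It stands in either lane, 70 to 100 mm short of home.
- empty_rack: The same black rack without tubes, 106 x 26 x 60 mm, loose, in the other lane, likewise pulled out; to be left there. Origin at the centre of its underside.
- vial: Small brown glass bottle, 22 mm thick and 45 mm high, loose on the deck between the lanes; to be left there. Origin at the centre of its underside.
- tip_box: Loose grey box with clear lid, 87 x 124 x 80 mm, on the bench to the right of the sampler; to be left. Origin at the centre of its underside.
- jar: Loose clear jar with white cap, 64 mm thick and 75 mm high, on the bench to the right of the sampler; to be left. Origin at the centre of its underside.

How it is judged:
On the way, in this order (a step that is already met when the one before it is completed fails the run):
1. the guard is raised past its balance point and up at its stop (value of joint guard above 1.15 rad), for 0.2 s.
2. with the guard up, the full rack is pushed home against the stop (value of joint guard above 1.15 rad and x of rack in the frame of sampler above 0.048 m), for 0.2 s.
At the end, for the whole second after the job is handed in: The guard stays raised by itself within 0.1 rad of its stop, and the full rack stands upright and at rest in its lane, within 5 mm of the stop (all of step 2 and (y of rack in the frame of sampler between 0.055 and 0.065 m or y of rack in the frame of sampler between -0.065 and -0.055 m) and angle between rack's own z axis and vertical below 0.05 rad and height (world z) of rack below 0.024 m and linear speed of rack below 0.02 m/s); the robot touches nothing.
It fails at once if the full rack is lifted or tipped (height (world z) of rack above 0.032 m or angle between rack's own z axis and vertical above 0.2 rad).
It fails at once if the empty rack is moved, lifted or tipped (distance of empty_rack from where it was at the start of the episode above 0.012 m or angle between empty_rack's own z axis and vertical above 0.2 rad).
It fails at once if the small bottle is moved or knocked over (distance of vial from where it was at the start of the episode above 0.015 m or angle between vial's own z axis and vertical above 0.3 rad).
It fails at once if the tip box or the jar is moved (distance of any of tip_box, jar from where it was at the start of the episode above 0.015 m or angle between jar's own z axis and vertical above 0.3 rad).
It also fails if it takes over 48 s, if anything falls off the work surface, if the arm or the gripper's body presses on something with over 40 N, if the wrist force passes 120 N, or if a joint passes its speed limit or range.

### The arm

A 7-joint arm with a two-finger parallel gripper is mounted at the origin on the work surface. World frame = base frame: x ahead of the robot, y to its left, z up, the work surface at z = 0. Lengths are in m, angles in rad, forces in N, time in s.
With the tool pointing down it reaches from about 0.425 to 0.925 m from the base axis. Payload 6.8 kg.
Tool frame: the origin (TCP) lies midway between the tips of the shut fingers; the grasp point (between the pads) lies 19 mm behind it; z points along the fingers, y is the direction in which the jaws open and shut (so a half turn about z gives the same grasp; the last joint's range is limited). The gripper opens to 85 mm and grips with 20 to 120 N. Pads are 22 mm wide; open, the fingers measure 114 mm over their backs; the gripper's body (76 mm by 85 mm) begins 54 mm behind the grasp point. The pads swing forward as they close: fully open they stand 13 mm farther back than shut.
Start: joints at [-1.33, 0.477, 0.022, 1.555, -0.011, 1.109, -0.083], TCP at [0.231, 0.634, 0.231] pointing down, gripper open.
Joint ranges: [-2.96, 2.96], [-0.34, 2.1], [-1.41, 1.46], [0.24, 2.44], [-1.37, 4.51], [0.17, 1.92], [-2.96, 2.96]. Speed limits (rad/s): [2.39, 2.39, 3.14, 3.14, 3.14, 3.14, 3.14].

### API

Orientations are given as a rotation vector (axis times angle).
In Python, from bench import r, imaging gives the robot as it stands.
- The arm moves only by the tool jog_arm, never from a script. Its argument "rows" is a list of rows, each an object with "delta_rot": the turn, a rotation vector about the tool's x, y, z in degrees, a list of three; "xyz": the shift along the tool's x, y, z in cm, a list of three; "fingers": the closure, from 0 (fully open) to 1 (shut). A call has exactly 5 rows; each row is the pose to reach, as a shift and turn from the pose measured when the call began, along the tool's axes at that moment; what a row does not reach only later rows make up. A row lasts 1/12 s, in which the tool goes at most 41.7 mm and 7.16 degrees, less where a joint would pass 70% of its speed; a pose out of reach is approached as far as the arm can. A call with a gripper value outside its range is refused whole. The fingers move at their own pace and stop on an object; "grip_force" is the grip in N (left out, the last holds). Time passes only in rows, so rows that repeat a pose let the fingers close, or fill a call up. It gives the time, the measured TCP pose, the force and the opening at its end, in the units of the state.
- r.get_obs(): the state, without advancing time (a new reading comes with each control period).
- imaging.grab_frame(name): name is "scene" or "top" or "wrist"; returns the picture (420x560x3 uint8, blue, green, red); there is no depth.
- imaging.camera_info(name): a dict with "camera_matrix" (3x3 intrinsics, pixels), "k1" (the pictures are not rectified: a ray, as slopes to the right and down, at radius r is drawn at 1 + k1 r^2 times it, then the intrinsics apply), "xyz" and "attitude" of the camera in the world. Camera axes: x right, y down, z forward; pixel columns grow to the right and rows downward; lengths in m; the calibration is good to about 2 mm. A picture is of the moment at which its call begins: read the wrist's pose just before it. camera_info takes no time and is no camera call; for the wrist camera it gives the pose at the moment of the call.
- r.hand_in(): hands the job in, once; it reports no verdict.
Trained networks look in the newest picture that a camera, given by its name, has taken for a name from the list of things; names that differ only in an ending like _2 or _b are one class to them, and where a whole thing is asked for, a point or a joint stands for the part that bears it (a point fixed in the world has none). Each returns a list of dicts, best first, with "conf" (0 to 1); they miss things now and then, are a little off and sometimes report something else, mostly with a low value. They report only what shows in the picture. A call takes as long as a camera call.
- imaging.find_in(camera, query): "position" ([column, row] in pixels, amid what is visible of it).
- imaging.cut_out(camera, query): "region" (420x560 bool, what is visible of it) and "position" ([column, row] in pixels, amid what is visible of it).
- imaging.tip_of(camera, query): "position" ([column, row] in pixels: a listed point, or the origin of a listed thing).
The state is a dict: "clock": time; "joints": joint angles; "qvel": joint speeds; "tau": joint torques, N m; "tcp_pos": TCP position; "orientation": TCP orientation; "contact_force": force on the tool from outside, world axes, zero at the start; "moment": the same for the moment, N m; "grip_width": finger opening in m.
Only numpy, scipy, OpenCV 4.12 (cv2) and the standard library are available. Lean on these libraries where they do the work, as an engineer would, in place of code of your own. Each camera call takes 0.05 s, during which the arm holds its last target.

## Working session

There is one attempt and no reset: what is moved stays moved. The work goes in short steps, Python scripts to look and compute and a tool call to move; the robot and the scene stay as the last step left them, time stands still between calls to the robot, and variables do not carry over. Pictures are saved under pics/ and viewed, and the job is handed in when it is done.

Besides the shell and the picture viewer there is one more tool, called after "Request:" in YAML: its name, and indented under it one key for each argument. jog_arm: Moves the arm, as the interface text tells. Its arguments: {"type":"object","properties":{"rows":{"type":"array","items":{"type":"object","properties":{"delta_rot":{"type":"array","items":{"type":"number"}},"xyz":{"type":"array","items":{"type":"number"}},"fingers":{"type":"number"}}}},"grip_force":{"type":"number"}},"required":["rows"]}

```bash
ls; mkdir -p pics; python3 - <<'E'
from bench import r, imaging
import cv2
print(r.get_obs())
for n in ["scene","top","wrist"]:
    im=imaging.grab_frame(n); cv2.imwrite(f"pics/{n}0.png",im)
    print(n,imaging.camera_info(n))
    for q in ["guard_rail","guard_hinge","stop","sampler","rack","empty_rack","vial","tip_box","jar"]:
        if n=="wrist":break
        print(q,[(d["conf"],d["position"]) for d in imaging.tip_of(n,q)][:2])
E
```

```text
pics
{'clock': 0.0, 'joints': array([-1.33012281,  0.47783955,  0.02233977,  1.55643192, -0.01149743,
        1.1092896 , -0.08311405]), 'qvel': array([ 0.00058497,  0.0001825 , -0.00024618, -0.00031225,  0.00019009,
       -0.00046552,  0.0008323 ]), 'tau': array([-1.85163117e-03, -5.96444213e+01,  1.60719831e+00, -2.81203634e+01,
        1.24243877e-02,  9.26003850e-03, -8.70439806e-06]), 'tcp_pos': array([0.23049337, 0.63380869, 0.23030751]), 'orientation': array([-5.45034394e-01, -3.09376811e+00,  2.87650749e-03]), 'contact_force': array([ 0.36179171, -0.13166018,  0.43413118]), 'moment': array([ 0.00974689, -0.02433389,  0.02979567]), 'grip_width': 0.08526313054564363}
scene {'camera_matrix': array([[425.13020409,   0.        , 280.79946978],
       [  0.        , 425.13020409, 211.95161337],
       [  0.        ,   0.        ,   1.        ]]), 'k1': 0.04421383447084215, 'xyz': array([0.94120586, 0.21120142, 0.80473104]), 'attitude': array([-1.03362915, -2.59081639,  0.85389015])}
guard_rail [(0.91, [333.6, 246.0])]
guard_hinge [(0.71, [263.8, 312.7])]
stop []
sampler [(0.82, [3
[... 402 characters left out ...]
, -0.15559929,  1.17666169]), 'attitude': array([-2.2144714 ,  2.15629437, -0.0958997 ])}
guard_rail [(0.96, [200.8, 215.0])]
guard_hinge [(0.93, [213.2, 144.0])]
stop []
sampler [(0.72, [210.1, 228.8]), (0.71, [401.6, 275.8])]
rack [(0.75, [183.6, 237.7])]
empty_rack [(0.9, [231.9, 248.1])]
vial [(0.53, [207.0, 257.2])]
tip_box [(0.65, [402.4, 278.7])]
jar [(0.61, [183.7, 235.8])]
wrist {'camera_matrix': array([[354.01326003,   0.        , 279.7525454 ],
       [  0.        , 354.01326003, 209.71724359],
       [  0.        ,   0.        ,   1.        ]]), 'k1': 0.032449764346742495, 'xyz': array([0.15843597, 0.66020255, 0.37477658]), 'attitude': array([2.35781654, 1.65214494, 0.25725421])}
```

View pics/scene0.png

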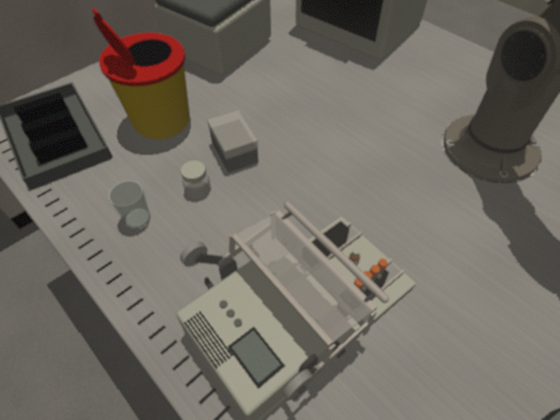

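View pics/top0.png

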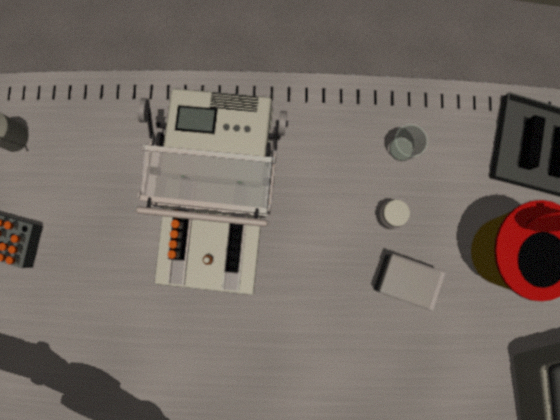

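The scene view shows the sampler at around (310,300). In the top view the deck spans roughly (155–270, 90–293). The full rack, with orange caps, is in the left lane at about (177,238), the vial is at (207,259) and the empty rack is in the right lane at (233,247). Next I'll zoom in and fit the pose.

```bash
python3 - <<'E'
import cv2
im=cv2.imread("pics/top0.png")[80:305,130:300]
im=cv2.convertScaleAbs(im,alpha=1.5,beta=10)
cv2.imwrite("pics/topz.png",cv2.resize(im[100:],None,fx=4.6,fy=4.6,interpolation=cv2.INTER_CUBIC))
im=cv2.imread("pics/scene0.png")[190:340,210:420]
im=cv2.convertScaleAbs(im,alpha=1.5,beta=10)
cv2.imwrite("pics/scenez.png",cv2.resize(im,None,fx=3.8,fy=3.8,interpolation=cv2.INTER_CUBIC))
E
```

```text
(no output)
```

View pics/topz.png

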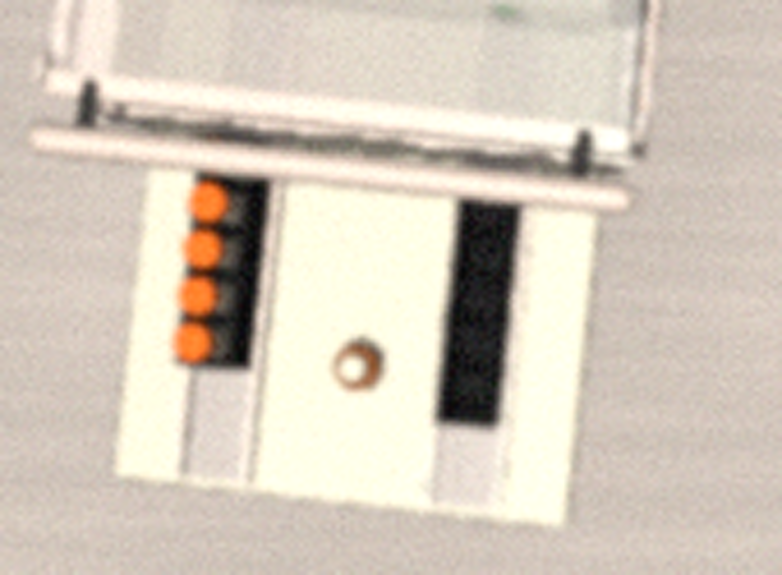

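View pics/scenez.png

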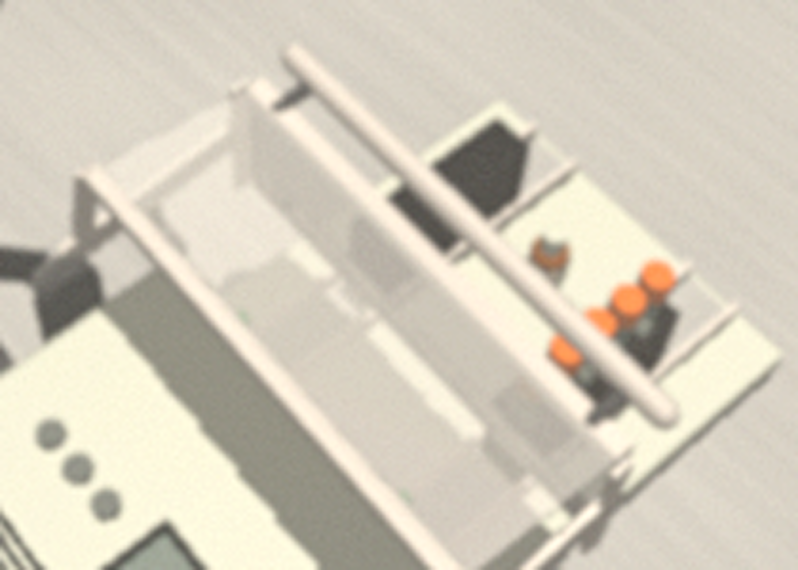

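```bash
cat > h.py <<'E'
import numpy as np, cv2
from scipy.optimize import least_squares
from scipy.spatial.transform import Rotation as R
from bench import r, imaging
def proj(P,c):
    p=R.from_rotvec(c["attitude"]).inv().apply(np.atleast_2d(P)-c["xyz"])
    s=p[:,:2]/p[:,2:]; s=s*(1+c["k1"]*(s**2).sum(1,keepdims=True))
    K=c["camera_matrix"]; return s*K[0,0]+K[:2,2]
def ray_plane(px,c,z):
    K=c["camera_matrix"]; d=(np.array(px)-K[:2,2])/K[0,0]; s=d.copy()
    for _ in range(20): s=d/(1+c["k1"]*(s@s))
    v=R.from_rotvec(c["attitude"]).apply([*s,1]); return c["xyz"]+v*(z-c["xyz"][2])/v[2]
def s2w(p,q):
    q=np.asarray(q,float); P=np.atleast_2d(p)/1000.
    c,s=np.cos(q[2]),np.sin(q[2]); return np.c_[q[0]+c*P[:,0]-s*P[:,1],q[1]+s*P[:,0]+c*P[:,1],P[:,2]]
def w2s(w,q):
    d=np.asarray(w)[:2]-q[:2]; c,s=np.cos(q[2]),np.sin(q[2]); return np.array([c*d[0]+s*d[1],-s*d[0]+c*d[1]])*1000
E
python3 - <<'E'
from h import *
ct,cs=imaging.camera_info("top"),imaging.camera_info("scene")
T=lambda a:np.array(a)/4.6+[130,180]-0.0
S=lambda a:np.array(a)/3.8+[210,190]
M=np.array([[-130,110,20],[-130,-110,20],[20,122,170],[20,-122,170.]])
t=np.array([T(a) for a in [(117,476),(565,523),(35,138),(626,198)]])
s=np.array([S(a) for a in [(780,353),(500,103),(670,410),(292,52)]])
t2=np.array([[200.8,215],[213.2,144]]);s2=np.array([[333.6,246],[263.8,312.7]]);M2=np.array([[20,0,170],[170,0,120.]])
def f(q): return np.r_[(proj(s2w(M,q),ct)-t).ravel(),(proj(s2w(M,q),cs)-s).ravel(),.5*(proj(s2w(M2,q),ct)-t2).ravel(),.5*(proj(s2w(M2,q),cs)-s2).ravel()]
o=least_squares(f,[.5,0,0],loss="soft_l1"); q=o.x; print(q,f(q).round(1))
for half in ("t","s"):
    g=lambda q:(f(q)[:8] if half=="t" else f(q)[8:16]); print(half,least_squares(g,q).x)
print("rack near top right", w2s(ray_plane(T((249,367)),ct,.08),q), "empty near", w2s(ray_plane(T((497,424)),ct,.08),q),w2s(ray_plane(T((440,420)),ct,.08),q))
for c in [(207,202),(203,249),(197,297),(193,342)]: print("cap top",w2s(ray_plane(T(c),ct,.115),q))
for c in [(657,278),(630,302),(601,322),(568,352)]: print("cap sc",w2s(ray_plane(S(c),cs,.112),q))
print("vial top",w2s(ray_plane(T((355,365)),ct,.065),q))
for p in ([20,0,170],[20,60,170],[-100,60,60],[170,0,120],[106,0,50]): print(p,s2w(p,q))
np.save("q.npy",q)
E
```

```text
[ 0.59188829 -0.0125136  -0.07239955] [-1.8 -0.2  0.   0.2  1.  -0.6 -2.1 -1.   1.7 -1.1 -0.6 -3.  -1.8 -0.4
  0.5  0.6 -0.1  0.3 -0.4  0.2 -0.8  0.6  0.7 -1.1]
t [ 0.59107854 -0.01398903 -0.07092664]
s [ 0.59311995 -0.01113104 -0.07051746]
rack near top right [-69.65275467  37.66071048] empty near [-83.5934262  -76.85970655] [-84.4259798  -51.09510535]
cap top [ 1.39971916 58.25066486]
cap top [-19.34273994  57.7167065 ]
cap top [-40.57770526  58.05246656]
cap top [-60.38688922  57.67737531]
cap sc [-57.22061376  61.87590436]
cap sc [-37.42407268  62.69048376]
cap sc [-18.82000747  61.39435481]
cap sc [ 4.71827782 62.60018645]
vial top [-64.08301291  -8.40306152]
[20, 0, 170] [[ 0.6118359  -0.01396032  0.17      ]]
[20, 60, 170] [[0.61617608 0.04588249 0.17      ]]
[-100, 60, 60] [[0.49649044 0.05456285 0.06      ]]
[170, 0, 120] [[ 0.76144294 -0.02481077  0.12      ]]
[106, 0, 50] [[ 0.6976106  -0.02018125  0.05      ]]
```

```bash
cat >> h.py <<'E'
def plan(ps,pitch,yawoff=0,frac=None,flip=0):
    """target: tip at sampler ps (mm), tool pitched 'pitch' deg below level, heading sampler +x (+yawoff deg)"""
    q=np.load("q.npy"); o=r.get_obs(); R0=R.from_rotvec(o["orientation"])
    a=np.radians(pitch); 
    z=np.array([np.cos(a),0,-np.sin(a)]); y=np.array([0,1.,0])*(-1 if flip else 1); x=np.cross(y,z)
    Rt=R.from_euler("z",q[2]+np.radians(yawoff))*R.from_matrix(np.c_[x,y,z])
    w=s2w(ps,q)[0]
    sh=R0.inv().apply(w-o["tcp_pos"])*100; rv=np.degrees((R0.inv()*Rt).as_rotvec())
    print("target w",w.round(4),"xyz cm",sh.round(2),"rot deg",rv.round(1))
def st():
    q=np.load("q.npy"); o=r.get_obs(); R0=R.from_rotvec(o["orientation"]).as_matrix()
    print("t",o["clock"],"tip s",w2s(o["tcp_pos"],q).round(1),(o["tcp_pos"][2]*1000).round(1),"z",R0[:,2].round(3),"y",R0[:,1].round(3),"F",o["contact_force"].round(1),"j",o["joints"].round(2),"w",o["grip_width"].round(3))
E
python3 -c "
from h import *
st()
for f in (0,1): plan([-90,0,230],45,flip=f); plan([-90,0,230],90,flip=f)
"
```

```text
Traceback (most recent call last):
  File "h.py", line 29, in st
    print("t",o["clock"],"tip s",w2s(o["tcp_pos"],q).round(1),(o["tcp_pos"][2]*1000).round(1),"z",R0[:,2].round(3),"y",R0[:,1].round(3),"F",o["contact_force"].round(1),"j",o["joints"].round(2),"w",o["grip_width"].round(3))
                                                                                                                                                                                                     ^^^^^^^^^^^^^^^^^^^^^
AttributeError: 'float' object has no attribute 'round'
```

```bash
sed -i 's/o\["grip_width"\].round(3)/round(o["grip_width"],3)/' h.py
python3 -c "
from h import *
st()
for f in (0,1): plan([-90,0,230],45,flip=f); plan([-90,0,230],90,flip=f)
"
```

```text
t 1.05 tip s [-407.   619.1] 231.3 z [ 0.  0. -1.] y [0.342 0.94  0.   ] F [-0.2 -0.3 -0.4] j [-1.33  0.48  0.02  1.56 -0.01  1.11 -0.08] w 0.085
target w [ 0.5021 -0.006   0.23  ] xyz cm [-47.4  -50.9    0.13] rot deg [ -6.2 -44.7 -15. ]
target w [ 0.5021 -0.006   0.23  ] xyz cm [-47.4  -50.9    0.13] rot deg [  0.   -0.  -15.8]
target w [ 0.5021 -0.006   0.23  ] xyz cm [-47.4  -50.9    0.13] rot deg [-63.2   8.8 152.6]
target w [ 0.5021 -0.006   0.23  ] xyz cm [-47.4  -50.9    0.13] rot deg [ -0.   -0.  164.2]
```

Request:
jog_arm:
  rows:
    - {"xyz": [-2.7,-2.9,-0.6],"delta_rot": [0,0,-1],"fingers": 1}
    - {"xyz": [-5.4,-5.8,-1.2],"delta_rot": [0,0,-2],"fingers": 1}
    - {"xyz": [-8.1,-8.7,-1.8],"delta_rot": [0,0,-3],"fingers": 1}
    - {"xyz": [-10.8,-11.6,-2.4],"delta_rot": [0,0,-4],"fingers": 1}
    - {"xyz": [-13.5,-14.5,-3],"delta_rot": [0,0,-5],"fingers": 1}

```text
clock: 1.47
tcp_pos: [0.3085, 0.4502, 0.2616]
orientation: [0.408, 3.115, 0.0]
contact_force: [1.3, -0.2, 0.4]
grip_width: 0.0255
```

```bash
python3 -c "
from h import *
st()
plan([-110,0,230],45); plan([-110,0,230],90)
"
```

```text
t 1.4667 tip s [-316.1  441. ] 261.6 z [ 0.  0. -1.] y [0.258 0.966 0.   ] F [ 1.3 -0.2  0.4] j [-1.12  0.23  0.05  1.83 -0.01  1.07  0.24] w 0.025
target w [ 0.4822 -0.0046  0.23  ] xyz cm [-28.5  -39.46   3.15] rot deg [ -4.2 -44.9 -10.2]
target w [ 0.4822 -0.0046  0.23  ] xyz cm [-28.5  -39.46   3.15] rot deg [  0.    0.  -10.8]
```

Request:
jog_arm:
  rows:
    - {"xyz": [-2.4,-3.3,0],"delta_rot": [0,0,-1],"fingers": 1}
    - {"xyz": [-4.8,-6.6,0],"delta_rot": [0,0,-2],"fingers": 1}
    - {"xyz": [-7.2,-9.9,0],"delta_rot": [0,0,-3],"fingers": 1}
    - {"xyz": [-9.6,-13.2,0],"delta_rot": [0,0,-4],"fingers": 1}
    - {"xyz": [-12,-16.5,0],"delta_rot": [0,0,-5],"fingers": 1}

```text
clock: 1.88
tcp_pos: [0.3824, 0.2579, 0.2619]
orientation: [0.271, 3.129, 0.002]
contact_force: [1.1, 0.7, 1.0]
grip_width: -0.0002
```

```bash
python3 -c "
from h import *
st()
plan([-110,0,230],45); plan([-110,0,230],60)
"
```

```text
t 1.8833 tip s [-228.5  254.5] 261.9 z [ 0.001  0.001 -1.   ] y [0.172 0.985 0.001] F [1.1 0.7 1. ] j [-0.88  0.08  0.16  2.02 -0.02  1.04  0.69] w -0.0
target w [ 0.4822 -0.0046  0.23  ] xyz cm [-14.34 -24.14   3.17] rot deg [ -2.2 -44.9  -5.5]
target w [ 0.4822 -0.0046  0.23  ] xyz cm [-14.34 -24.14   3.17] rot deg [ -1.4 -29.9  -5.6]
```

Request:
jog_arm:
  rows:
    - {"xyz": [-2,-3.4,0],"delta_rot": [0,-5,-1],"fingers": 1}
    - {"xyz": [-4,-6.8,0],"delta_rot": [0,-10,-2],"fingers": 1}
    - {"xyz": [-6,-10.2,0],"delta_rot": [0,-15,-3],"fingers": 1}
    - {"xyz": [-8,-13.6,0],"delta_rot": [-1,-20,-4],"fingers": 1}
    - {"xyz": [-10,-17,0],"delta_rot": [-1,-25,-5],"fingers": 1}

```text
clock: 2.3
tcp_pos: [0.452, 0.0716, 0.2624]
orientation: [0.112, 2.698, -0.024]
contact_force: [1.1, -1.3, 0.0]
grip_width: -0.0002
```

```bash
python3 -c "
from h import *
st()
plan([-110,0,210],45); plan([-90,0,150],45)
"
```

```text
t 2.3 tip s [-145.6   73.8] 262.4 z [ 0.426 -0.035 -0.904] y [0.083 0.997 0.001] F [ 1.1 -1.3  0. ] j [-0.74 -0.16  0.26  2.32  0.46  0.65  0.69] w -0.0
target w [ 0.4822 -0.0046  0.21  ] xyz cm [-1.04 -7.35  6.29] rot deg [ -0.3 -19.7  -0.5]
target w [ 0.5021 -0.006   0.15  ] xyz cm [-0.28 -7.33 12.57] rot deg [ -0.3 -19.7  -0.5]
```

```bash
python3 -c "
from h import *
plan([-40,0,193],45)
"
```

```text
target w [ 0.552  -0.0096  0.193 ] xyz cm [-6.64 -7.28 10.82] rot deg [ -0.3 -19.7  -0.5]
```

Request:
jog_arm:
  rows:
    - {"xyz": [-1.6,-1.8,2.6],"delta_rot": [0,-5,0],"fingers": 1}
    - {"xyz": [-3.2,-3.6,5.2],"delta_rot": [0,-10,0],"fingers": 1}
    - {"xyz": [-5,-5.4,8],"delta_rot": [0,-15,0],"fingers": 1}
    - {"xyz": [-6.6,-7.3,10.8],"delta_rot": [0,-20,-0.5],"fingers": 1}
    - {"xyz": [-6.6,-7.3,10.8],"delta_rot": [0,-20,-0.5],"fingers": 1}

```text
clock: 2.72
tcp_pos: [0.5195, 0.0016, 0.228]
orientation: [0.11, 2.441, -0.136]
contact_force: [0.5, -0.7, 0.8]
grip_width: -0.0001
```

```bash
python3 -c "
from h import *
st()
plan([8,0,137],45)
for n in ('scene','wrist'):
  cv2.imwrite(f'pics/{n}1.png',cv2.convertScaleAbs(imaging.grab_frame(n),alpha=1.4,beta=5))
"
```

```text
t 2.7167 tip s [-73.2   8.8] 228.0 z [ 0.634 -0.127 -0.763] y [ 0.115  0.991 -0.069] F [ 0.5 -0.7  0.8] j [-0.23 -0.01 -0.1   2.42  1.29  0.35 -0.02] w -0.0
target w [ 0.5999 -0.0131  0.137 ] xyz cm [-0.36  0.1  12.22] rot deg [-4.6 -5.   0.9]
```

View pics/scene1.png

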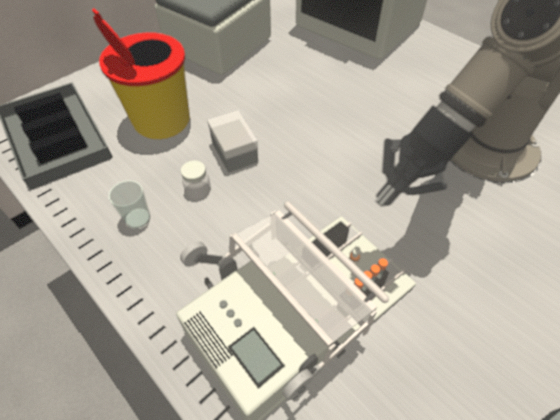

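View pics/wrist1.png

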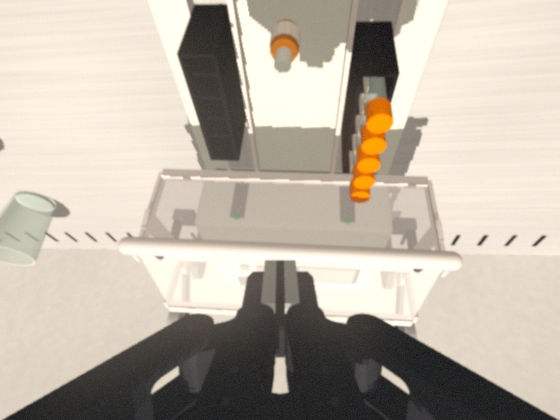

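The guard is still down. The gripper is shut and close to the sampler, about 60 mm in front of the rail. The scene view puts the tip at (383,198), and the wrist view shows the fingers at the middle of the rail (280,262).

```bash
python3 -c "
from h import *
plan([-35,0,180],47)
"
```

```text
target w [ 0.557 -0.01   0.18 ] xyz cm [ 0.   -0.03  6.11] rot deg [-4.9 -3.2  0.6]
```

Request:
jog_arm:
  rows:
    - {"xyz": [0,0,2],"delta_rot": [-2,-1,0],"fingers": 1}
    - {"xyz": [0,0,4],"delta_rot": [-4,-2,0],"fingers": 1}
    - {"xyz": [0,0,6],"delta_rot": [-5,-3,0.5],"fingers": 1}
    - {"xyz": [0,0,6.1],"delta_rot": [-5,-3,0.5],"fingers": 1}
    - {"xyz": [0,0,6.1],"delta_rot": [-5,-3,0.5],"fingers": 1}

```text
clock: 3.23
tcp_pos: [0.557, -0.0094, 0.1841]
orientation: [0.084, 2.391, -0.041]
contact_force: [1.1, -0.0, 0.1]
grip_width: 0.0002
```

```bash
python3 -c "
from h import *
st()
plan([10,0,138],46)
"
```

```text
t 3.2333 tip s [-35.1   0.6] 184.1 z [ 0.679 -0.054 -0.732] y [ 0.072  0.997 -0.006] F [ 1.1 -0.   0.1] j [-0.04  0.15 -0.18  2.43  2.2   0.28 -0.84] w 0.0
target w [ 0.6019 -0.0132  0.138 ] xyz cm [-0.16 -0.03  6.45] rot deg [-0.3 -1.   0.2]
```

Request:
jog_arm:
  rows:
    - {"xyz": [0,0,1.5],"delta_rot": [0,0,0],"fingers": 1}
    - {"xyz": [-0.1,0,3],"delta_rot": [0,0,0],"fingers": 1}
    - {"xyz": [-0.2,0,4.5],"delta_rot": [0,0,0],"fingers": 1}
    - {"xyz": [-0.2,0,6.4],"delta_rot": [0,0,0],"fingers": 1}
    - {"xyz": [-0.2,0,6.4],"delta_rot": [0,0,0],"fingers": 1}

```text
clock: 3.65
tcp_pos: [0.6035, -0.0127, 0.1375]
orientation: [0.083, 2.392, -0.044]
contact_force: [-0.6, 0.1, 0.2]
grip_width: 0.0002
```

```bash
python3 -c "
from h import *
st()
plan([19,0,150],46)
plan([24,0,165],46)
for n in ('scene','wrist'):
  cv2.imwrite(f'pics/{n}2.png',cv2.convertScaleAbs(imaging.grab_frame(n),alpha=1.4,beta=5))
"
```

```text
t 3.65 tip s [11.6  0.7] 137.5 z [ 0.679 -0.055 -0.732] y [ 0.073  0.997 -0.008] F [-0.6  0.1  0.2] j [ 0.04  0.33 -0.25  2.36  2.4   0.37 -1.  ] w 0.0
target w [ 0.6108 -0.0139  0.15  ] xyz cm [-1.39 -0.08 -0.42] rot deg [-0.3 -1.1  0.3]
target w [ 0.6158 -0.0142  0.165 ] xyz cm [-2.78 -0.09 -1.17] rot deg [-0.3 -1.1  0.3]
```

View pics/scene2.png

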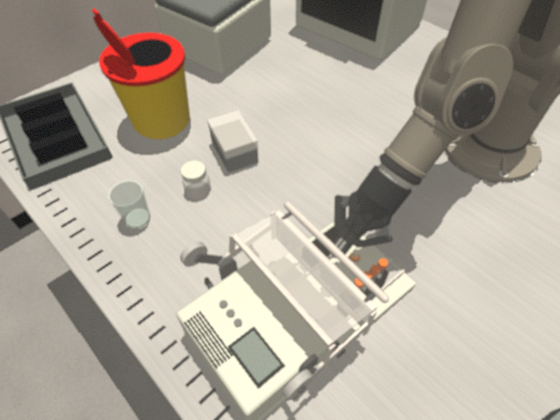

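View pics/wrist2.png

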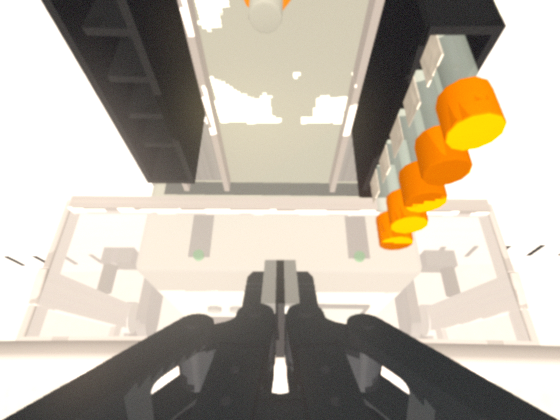

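```bash
cat >> h.py <<'E'
def arc(ths,off=(-1,-24)):
    q=np.load("q.npy"); o=r.get_obs(); R0=R.from_rotvec(o["orientation"])
    for th in ths:
        a=th+np.arctan2(50,150)
        w=s2w([170-158.1*np.cos(a)+off[0],0,120+158.1*np.sin(a)+off[1]],q)[0]
        print(th,(R0.inv().apply(w-o["tcp_pos"])*100).round(1))
E
python3 -c "
from h import *
arc([0,.1,.2,.3,.4])
"
```

```text
0 [-1.2 -0.1  0.1]
0.1 [-2.6 -0.1 -0.6]
0.2 [-4.1 -0.1 -1.2]
0.3 [-5.6 -0.1 -1.6]
0.4 [-7.2 -0.1 -1.8]
```

Request:
jog_arm:
  rows:
    - {"xyz": [-1.2,-0.1,0],"delta_rot": [0,0,0],"fingers": 1}
    - {"xyz": [-2.2,-0.1,-0.4],"delta_rot": [0,0,0],"fingers": 1}
    - {"xyz": [-3.3,-0.1,-0.9],"delta_rot": [0,0,0],"fingers": 1}
    - {"xyz": [-4.1,-0.1,-1.2],"delta_rot": [0,0,0],"fingers": 1}
    - {"xyz": [-5,-0.1,-1.4],"delta_rot": [0,0,0],"fingers": 1}

```text
clock: 4.17
tcp_pos: [0.6275, -0.0147, 0.1838]
orientation: [0.082, 2.392, -0.042]
contact_force: [-2.9, -0.7, -0.2]
grip_width: -0.0001
```

```bash
python3 -c "
from h import *
st()
arc([.3,.4,.5,.6,.7,.8,.9,1.])
for n in ('scene','wrist'):
  cv2.imwrite(f'pics/{n}3.png',cv2.convertScaleAbs(imaging.grab_frame(n),alpha=1.4,beta=5))
"
```

```text
t 4.1667 tip s [35.6  0.4] 183.8 z [ 0.678 -0.054 -0.733] y [ 0.071  0.997 -0.007] F [-2.9 -0.7 -0.2] j [-0.08  0.25 -0.09  2.29  2.18  0.22 -0.78] w -0.0
0.3 [-0.6 -0.   0. ]
0.4 [-2.2 -0.1 -0.2]
0.5 [-3.8 -0.1 -0.3]
0.6 [-5.4 -0.1 -0.2]
0.7 [-6.9 -0.1  0. ]
0.8 [-8.5 -0.1  0.4]
0.9 [-9.9 -0.1  0.9]
1.0 [-11.4  -0.1   1.6]
```

View pics/scene3.png

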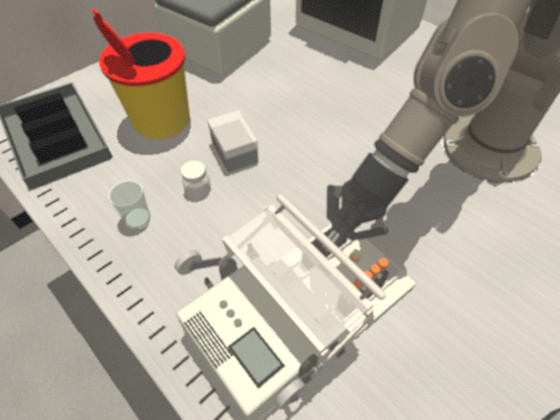

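View pics/wrist3.png

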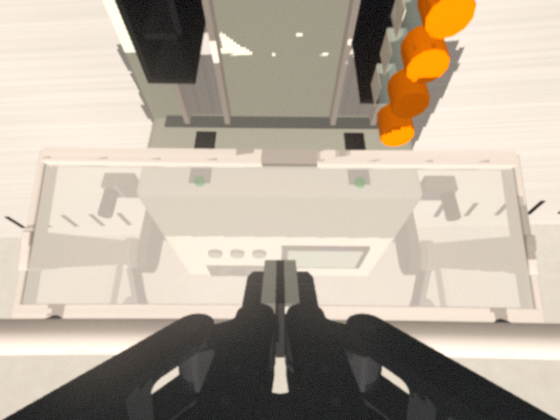

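The rail is resting on the fingers and rising: in the scene view its right end has moved from (288,206) to (280,200). I'll carry on up the arc.

Request:
jog_arm:
  rows:
    - {"xyz": [-1.3,-0.1,-0.1],"delta_rot": [0,0,0],"fingers": 1}
    - {"xyz": [-2.6,-0.1,-0.2],"delta_rot": [0,0,0],"fingers": 1}
    - {"xyz": [-4,-0.1,-0.3],"delta_rot": [0,0,0],"fingers": 1}
    - {"xyz": [-5.4,-0.1,-0.2],"delta_rot": [0,0,0],"fingers": 1}
    - {"xyz": [-6.5,-0.1,-0.1],"delta_rot": [0,0,0],"fingers": 1}

```text
clock: 4.68
tcp_pos: [0.6756, -0.0178, 0.2313]
orientation: [0.081, 2.388, -0.042]
contact_force: [0.2, -0.0, -1.5]
grip_width: -0.0
```

```bash
python3 -c "
from h import *
st()
arc([.6,.7,.8,.9,1.])
"
```

```text
t 4.6833 tip s [83.9  0.8] 231.3 z [ 0.681 -0.054 -0.73 ] y [ 0.071  0.997 -0.007] F [ 0.2 -0.  -1.5] j [-0.03  0.24 -0.12  2.15  1.49  0.18 -0.05] w -0.0
0.6 [ 1.4 -0.1 -0. ]
0.7 [-0.2 -0.1  0.2]
0.8 [-1.7 -0.1  0.6]
0.9 [-3.2 -0.1  1.2]
1.0 [-4.6 -0.1  1.8]
```

Request:
jog_arm:
  rows:
    - {"xyz": [-1,-0.1,0.3],"delta_rot": [0,0,0],"fingers": 1}
    - {"xyz": [-2,-0.1,0.7],"delta_rot": [0,0,0],"fingers": 1}
    - {"xyz": [-3.2,-0.1,1.2],"delta_rot": [0,0,0],"fingers": 1}
    - {"xyz": [-4.2,-0.1,1.6],"delta_rot": [0,0,0],"fingers": 1}
    - {"xyz": [-4.2,-0.1,1.6],"delta_rot": [0,0,0],"fingers": 1}

```text
clock: 5.1
tcp_pos: [0.7184, -0.0212, 0.2499]
orientation: [0.081, 2.386, -0.041]
contact_force: [-0.2, -0.3, -0.1]
grip_width: 0.0003
```

```bash
python3 -c "
from h import *
st()
for n in ('scene','wrist'):
  cv2.imwrite(f'pics/{n}4.png',cv2.convertScaleAbs(imaging.grab_frame(n),alpha=1.4,beta=5))
"
```

```text
t 5.1 tip s [126.8   0.5] 249.9 z [ 0.683 -0.053 -0.729] y [ 0.071  0.997 -0.007] F [-0.2 -0.3 -0.1] j [ 0.04  0.28 -0.18  2.04  1.16  0.2   0.31] w 0.0
```

View pics/scene4.png

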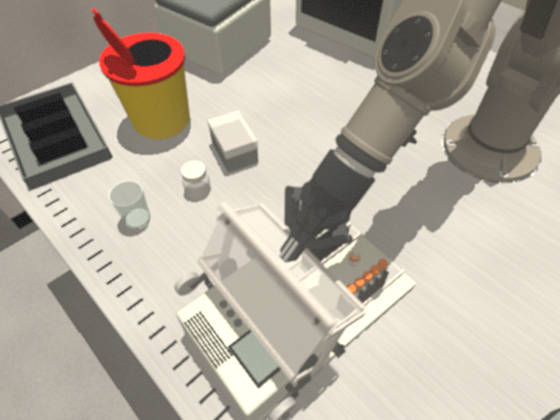

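View pics/wrist4.png

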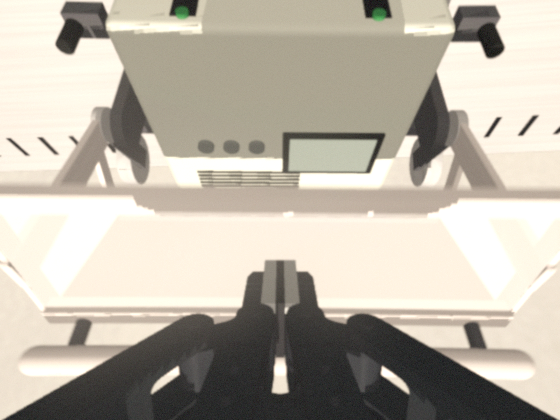

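The guard looks raised, with its rail up in both views (about (275,262) in the scene view), and the contact force is zero. I'll back straight off and check that it stays up.

Request:
jog_arm:
  rows:
    - {"xyz": [0,0,-2],"delta_rot": [0,0,0],"fingers": 1}
    - {"xyz": [0,0,-4],"delta_rot": [0,0,0],"fingers": 1}
    - {"xyz": [0,0,-6],"delta_rot": [0,3,0],"fingers": 1}
    - {"xyz": [0,0,-8],"delta_rot": [0,7,0],"fingers": 1}
    - {"xyz": [0,0,-10],"delta_rot": [0,10,0],"fingers": 1}

```text
clock: 5.62
tcp_pos: [0.6499, -0.0185, 0.3146]
orientation: [0.091, 2.552, -0.045]
contact_force: [0.3, -2.1, -0.7]
grip_width: -0.0001
```

```bash
python3 -c "
from h import *
st()
plan([-80,30,250],60)
plan([-110,60,120],60)
for n in ('scene','top'):
  cv2.imwrite(f'pics/{n}5.png',cv2.convertScaleAbs(imaging.grab_frame(n),alpha=1.4,beta=5))
"
```

```text
t 5.6167 tip s [58.3 -1.7] 314.6 z [ 0.553 -0.052 -0.832] y [ 0.075  0.997 -0.012] F [ 0.3 -2.1 -0.7] j [ 0.34  0.14 -0.51  1.97  0.42  0.51  1.04] w -0.0
target w [0.5143 0.0232 0.25  ] xyz cm [15.07  3.22 -2.34] rot deg [-0.7  3.7  0.2]
target w [0.4865 0.0553 0.12  ] xyz cm [24.77  6.37  6.77] rot deg [-0.7  3.7  0.2]
```

View pics/scene5.png

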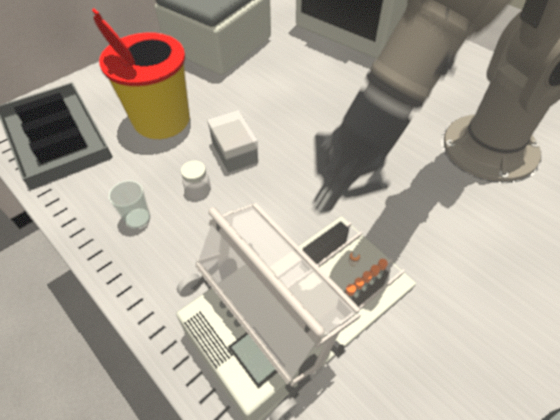

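View pics/top5.png

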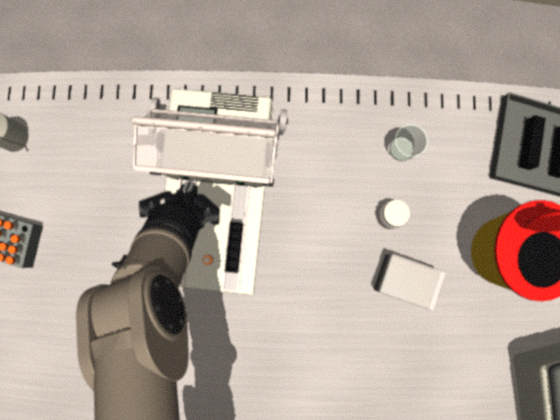

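The guard stays up with the arm clear: the rail is at about (207,122) in the top view, and the panel edge is at (205,180). Next I'll move to the near end of the full rack.

Request:
jog_arm:
  rows:
    - {"xyz": [3,0.6,-0.5],"delta_rot": [0,1,0],"fingers": 1}
    - {"xyz": [6,1.3,-1],"delta_rot": [0,2,0],"fingers": 1}
    - {"xyz": [9,2,-1.5],"delta_rot": [0,3,0],"fingers": 1}
    - {"xyz": [12,2.6,-2],"delta_rot": [-0.5,4,0],"fingers": 1}
    - {"xyz": [15,3.2,-2.3],"delta_rot": [-0.7,4,0],"fingers": 1}

```text
clock: 6.13
tcp_pos: [0.5177, 0.0236, 0.2544]
orientation: [0.092, 2.61, -0.026]
contact_force: [1.2, 0.7, 0.6]
grip_width: 0.0001
```

```bash
python3 -c "
from h import *
st()
q=np.load('q.npy')
for n in ('scene','top'):
  im=imaging.grab_frame(n); c=imaging.camera_info(n)
  print(n,[(d['conf'],d['position']) for d in imaging.tip_of(n,'guard_rail')][:2])
  for th in (1.1,1.25):
    a=th+np.arctan2(50,150); print(th,proj(s2w([170-158.1*np.cos(a),0,120+158.1*np.sin(a)],q),c))
plan([-110,60,150],60)
plan([-110,60,60],60)
"
```

```text
t 6.1333 tip s [-76.6  30.7] 254.4 z [ 0.505 -0.037 -0.863] y [ 0.071  0.997 -0.001] F [1.2 0.7 0.6] j [ 0.31 -0.01 -0.56  2.25  0.4   0.43  0.92] w 0.0
scene [(0.96, [257.2, 263.6])]
1.1 [[274.24651898 256.16653835]]
1.25 [[261.12620707 264.79403494]]
top [(0.62, [202.6, 127.6])]
1.1 [[200.50681408 139.0825155 ]]
1.25 [[201.97011729 125.66540554]]
target w [0.4865 0.0553 0.15  ] xyz cm [8.21 2.97 7.3 ] rot deg [-0.   0.4  0.2]
target w [0.4865 0.0553 0.06  ] xyz cm [12.76  2.99 15.06] rot deg [-0.   0.4  0.2]
```

Request:
jog_arm:
  rows:
    - {"xyz": [2,0.7,1.8],"delta_rot": [0,0,0],"fingers": 1}
    - {"xyz": [4,1.5,3.6],"delta_rot": [0,0,0],"fingers": 1}
    - {"xyz": [6,2.2,5.4],"delta_rot": [0,0,0],"fingers": 1}
    - {"xyz": [8.2,3,7.3],"delta_rot": [0,0.4,0],"fingers": 1}
    - {"xyz": [8.2,3,7.3],"delta_rot": [0,0.4,0],"fingers": 1}

```text
clock: 6.75
tcp_pos: [0.488, 0.0554, 0.1507]
orientation: [0.092, 2.616, -0.026]
contact_force: [0.5, 0.3, 0.8]
grip_width: -0.0003
```

```bash
python3 -c "
from h import *
st()
plan([-110,60,60],60)
plan([-110,60,46],60)
plan([-100,60,46],60)
"
```

```text
t 6.75 tip s [-108.5   60.2] 150.7 z [ 0.5   -0.036 -0.865] y [ 0.071  0.997 -0.001] F [0.5 0.3 0.8] j [ 0.12  0.15 -0.54  2.4   1.19  0.33  0.  ] w -0.0
target w [0.4865 0.0553 0.06  ] xyz cm [ 4.67 -0.01  7.78] rot deg [0.  0.1 0.1]
target w [0.4865 0.0553 0.046 ] xyz cm [ 5.37 -0.01  8.99] rot deg [0.  0.1 0.1]
target w [0.4965 0.0546 0.046 ] xyz cm [ 4.51 -0.02  9.49] rot deg [0.  0.1 0.1]
```

Request:
jog_arm:
  rows:
    - {"xyz": [1.1,0,2.4],"delta_rot": [0,0,0],"fingers": 1}
    - {"xyz": [2.2,0,4.8],"delta_rot": [0,0,0],"fingers": 1}
    - {"xyz": [3.4,0,7.2],"delta_rot": [0,0,0],"fingers": 1}
    - {"xyz": [4.5,0,9.5],"delta_rot": [0,0,0],"fingers": 1}
    - {"xyz": [4.5,0,9.5],"delta_rot": [0,0,0],"fingers": 1}

```text
clock: 7.17
tcp_pos: [0.4941, 0.056, 0.0376]
orientation: [0.097, 2.628, -0.016]
contact_force: [-1.8, -0.8, -1.2]
grip_width: 0.0002
```

```bash
python3 -c "
from h import *
st()
plan([-82,60,46],60)
plan([-62,60,46],60)
plan([-40,60,46],60)
for n in ('scene','wrist'):
  cv2.imwrite(f'pics/{n}6.png',cv2.convertScaleAbs(imaging.grab_frame(n),alpha=1.4,beta=5))
"
```

```text
t 7.1667 tip s [-102.5   61.2] 37.6 z [ 0.488 -0.03  -0.872] y [0.072 0.997 0.006] F [-1.8 -0.8 -1.2] j [ 0.33  0.54 -0.82  2.43  1.92  0.6  -0.64] w 0.0
target w [0.5144 0.0533 0.046 ] xyz cm [-2.2  -0.12  0.27] rot deg [ 0.3 -0.7 -0.2]
target w [0.5344 0.0518 0.046 ] xyz cm [-3.95 -0.12  1.25] rot deg [ 0.3 -0.7 -0.2]
target w [0.5563 0.0502 0.046 ] xyz cm [-5.87 -0.12  2.32] rot deg [ 0.3 -0.7 -0.2]
```

View pics/scene6.png

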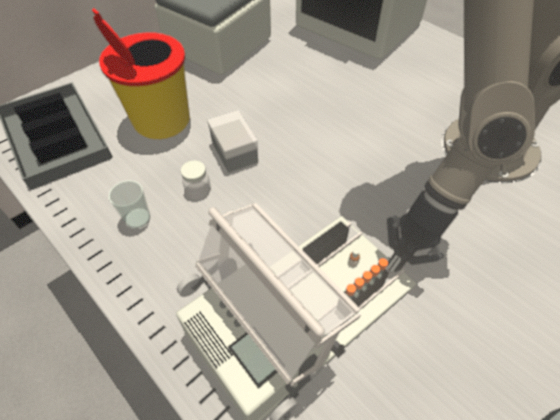

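View pics/wrist6.png

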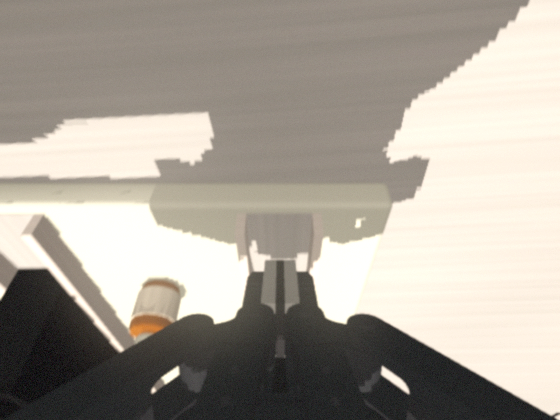

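The fingers are lined up with the full rack's lane, the tip at (280,265) between the guides in the wrist view, and clear of the vial at (160,300). The guard is still up. Now I'll push slowly.

Request:
jog_arm:
  rows:
    - {"xyz": [-1,-0.1,-0.4],"delta_rot": [0,-0.7,0],"fingers": 1}
    - {"xyz": [-1.7,-0.1,0],"delta_rot": [0,-0.7,0],"fingers": 1}
    - {"xyz": [-2.4,-0.1,0.4],"delta_rot": [0,-0.7,0],"fingers": 1}
    - {"xyz": [-3.1,-0.1,0.8],"delta_rot": [0,-0.7,0],"fingers": 1}
    - {"xyz": [-3.8,-0.1,1.2],"delta_rot": [0,-0.7,0],"fingers": 1}

```text
clock: 7.68
tcp_pos: [0.5361, 0.0512, 0.0525]
orientation: [0.095, 2.607, -0.023]
contact_force: [-3.1, -0.1, 2.3]
grip_width: -0.0001
```

```bash
python3 -c "
from h import *
st()
plan([-40,60,46],60)
plan([-20,60,46],60)
for n in ('scene','wrist'):
  cv2.imwrite(f'pics/{n}7.png',cv2.convertScaleAbs(imaging.grab_frame(n),alpha=1.4,beta=5)[150:350 if n=='scene' else 420])
"
```

```text
t 7.6833 tip s [-60.3  59.5] 52.5 z [ 0.507 -0.035 -0.861] y [0.072 0.997 0.002] F [-3.1 -0.1  2.3] j [ 0.33  0.53 -0.77  2.36  1.86  0.55 -0.53] w -0.0
target w [0.5563 0.0502 0.046 ] xyz cm [-1.42  0.05  1.59] rot deg [ 0.1  0.5 -0. ]
target w [0.5763 0.0488 0.046 ] xyz cm [-3.14  0.05  2.6 ] rot deg [ 0.1  0.5 -0. ]
```

View pics/scene7.png

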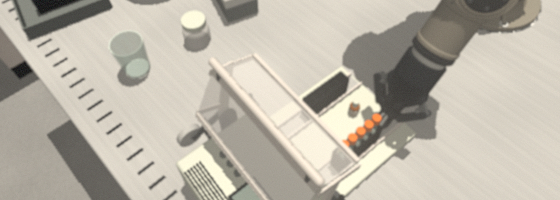

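View pics/wrist7.png

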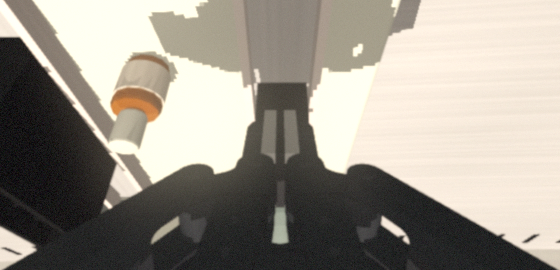

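The fingers are against the rack's near face (wrist view around (280,235)), the pushing force is about 3 N, and the vial hasn't moved. I'll keep going.

Request:
jog_arm:
  rows:
    - {"xyz": [-0.7,0,0.6],"delta_rot": [0,0,0],"fingers": 1}
    - {"xyz": [-1.3,0,1.2],"delta_rot": [0,0,0],"fingers": 1}
    - {"xyz": [-2,0,1.6],"delta_rot": [0,0,0],"fingers": 1}
    - {"xyz": [-2.6,0,2],"delta_rot": [0,0,0],"fingers": 1}
    - {"xyz": [-3.1,0,2.4],"delta_rot": [0,0,0],"fingers": 1}

```text
clock: 8.2
tcp_pos: [0.5764, 0.0483, 0.0472]
orientation: [0.097, 2.607, -0.023]
contact_force: [-3.3, 0.8, 3.5]
grip_width: 0.0003
```

```bash
python3 -c "
from h import *
st()
plan([-12,60,47],60)
plan([-4,60,47],60)
"
```

```text
t 8.2 tip s [-19.9  59.5] 47.2 z [ 0.507 -0.035 -0.861] y [0.073 0.997 0.003] F [-3.3  0.8  3.5] j [ 0.32  0.57 -0.73  2.28  1.83  0.53 -0.45] w 0.0
target w [0.5843 0.0482 0.047 ] xyz cm [-0.67  0.05  0.42] rot deg [ 0.1  0.6 -0.1]
target w [0.5922 0.0476 0.047 ] xyz cm [-1.36  0.05  0.83] rot deg [ 0.1  0.6 -0.1]
```

Request:
jog_arm:
  rows:
    - {"xyz": [-0.2,0,0.1],"delta_rot": [0,0,0],"fingers": 1}
    - {"xyz": [-0.4,0,0.25],"delta_rot": [0,0,0],"fingers": 1}
    - {"xyz": [-0.6,0,0.35],"delta_rot": [0,0,0],"fingers": 1}
    - {"xyz": [-0.8,0,0.5],"delta_rot": [0,0,0],"fingers": 1}
    - {"xyz": [-0.8,0,0.5],"delta_rot": [0,0,0],"fingers": 1}

```text
clock: 8.62
tcp_pos: [0.5861, 0.0475, 0.047]
orientation: [0.097, 2.606, -0.023]
contact_force: [-0.7, 0.3, -0.8]
grip_width: 0.0001
```

```bash
python3 -c "
from h import *
st()
plan([-4,60,47],60)
for n in ('scene','top'):
  cv2.imwrite(f'pics/{n}8.png',cv2.resize(cv2.convertScaleAbs(imaging.grab_frame(n),alpha=1.4,beta=5)[150:350,130:430] ,None,fx=2.6,fy=2.6))
"
```

```text
t 8.6167 tip s [-10.1  59.4] 47.0 z [ 0.507 -0.035 -0.861] y [0.074 0.997 0.003] F [-0.7  0.3 -0.8] j [ 0.31  0.58 -0.72  2.26  1.82  0.53 -0.43] w 0.0
target w [0.5922 0.0476 0.047 ] xyz cm [-0.52  0.06  0.31] rot deg [ 0.1  0.6 -0.1]
```

View pics/scene8.png

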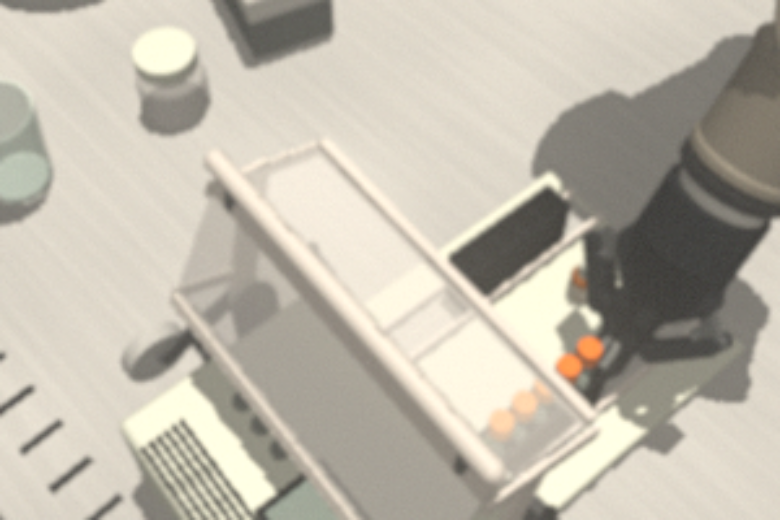

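The caps have moved in under the raised guard, with the near cap at zoomed (590,348). The force is low, so the rack isn't firmly at the stop yet. I'll push gently until it rises.

Request:
jog_arm:
  rows:
    - {"xyz": [-0.15,0,0.1],"delta_rot": [0,0,0],"fingers": 1}
    - {"xyz": [-0.3,0,0.2],"delta_rot": [0,0,0],"fingers": 1}
    - {"xyz": [-0.4,0,0.25],"delta_rot": [0,0,0],"fingers": 1}
    - {"xyz": [-0.5,0,0.3],"delta_rot": [0,0,0],"fingers": 1}
    - {"xyz": [-0.5,0,0.3],"delta_rot": [0,0,0],"fingers": 1}

```text
clock: 9.13
tcp_pos: [0.5887, 0.0475, 0.046]
orientation: [0.095, 2.61, -0.022]
contact_force: [-15.2, -0.1, 11.1]
grip_width: 0.0001
```

```bash
python3 -c "
from h import *
st()
"
```

```text
t 9.1333 tip s [-7.5 59.6] 46.0 z [ 0.504 -0.034 -0.863] y [0.072 0.997 0.002] F [-15.2  -0.1  11.1] j [ 0.31  0.58 -0.71  2.25  1.81  0.52 -0.41] w 0.0
```

The force has risen to 15 N and the tip has stalled at x −7.5 mm, so the rack is against the stop. I'll back off level.

Request:
jog_arm:
  rows:
    - {"xyz": [0.4,0,-0.2],"delta_rot": [0,0,0],"fingers": 1}
    - {"xyz": [1.2,0,-0.7],"delta_rot": [0,0,0],"fingers": 1}
    - {"xyz": [2.6,0,-1.5],"delta_rot": [0,0,0],"fingers": 1}
    - {"xyz": [4,0,-2.5],"delta_rot": [0,0,0],"fingers": 1}
    - {"xyz": [5,0,-3.5],"delta_rot": [0,0,0],"fingers": 1}

```text
clock: 9.55
tcp_pos: [0.5267, 0.0518, 0.0506]
orientation: [0.095, 2.611, -0.022]
contact_force: [0.3, 0.4, 0.1]
grip_width: -0.0001
```

Request:
jog_arm:
  rows:
    - {"xyz": [1,0,-2],"delta_rot": [0,0,0],"fingers": 1}
    - {"xyz": [2,0,-4],"delta_rot": [0,0,0],"fingers": 1}
    - {"xyz": [2,1,-6],"delta_rot": [0,0,0],"fingers": 1}
    - {"xyz": [2,3,-8],"delta_rot": [0,0,0],"fingers": 1}
    - {"xyz": [2,6,-10],"delta_rot": [0,0,0],"fingers": 1}

```text
clock: 9.97
tcp_pos: [0.4624, 0.1133, 0.1268]
orientation: [0.104, 2.613, -0.025]
contact_force: [0.8, -0.2, 0.1]
grip_width: -0.0001
```

Request:
jog_arm:
  rows:
    - {"xyz": [0,3,-1],"delta_rot": [0,0,0],"fingers": 1}
    - {"xyz": [0,6,-2],"delta_rot": [0,0,0],"fingers": 1}
    - {"xyz": [0,9,-3],"delta_rot": [0,0,0],"fingers": 1}
    - {"xyz": [0,12,-3],"delta_rot": [0,0,0],"fingers": 1}
    - {"xyz": [0,12,-3],"delta_rot": [0,0,0],"fingers": 1}

```text
clock: 10.38
tcp_pos: [0.4569, 0.2417, 0.1551]
orientation: [0.097, 2.611, -0.014]
contact_force: [1.1, 1.3, 0.1]
grip_width: 0.0004
```

```bash
python3 -c "
from h import *
st()
q=np.load('q.npy')
for n in ('scene','top'):
  im=imaging.grab_frame(n);c=imaging.camera_info(n)
  print(n,'rail',[(d['conf'],d['position']) for d in imaging.tip_of(n,'guard_rail')][:1],'expect',proj(s2w([169,0,278],q),c))
  print('home caps',proj(s2w([[13,60,115],[33,60,115],[53,60,115]],q),c).round(1).tolist(), 'deck near corner',proj(s2w([0,47,80],q),c).round(1))
  x0,y0=(230,190) if n=='scene' else (130,80)
  z=cv2.convertScaleAbs(im,alpha=1.4,beta=5)[y0:y0+225,x0:x0+200]
  cv2.imwrite(f'pics/{n}9.png',cv2.resize(z,None,fx=2.6,fy=2.6,interpolation=cv2.INTER_CUBIC))
"
```

```text
t 10.3833 tip s [-153.   243.8] 155.1 z [ 0.504 -0.029 -0.863] y [0.072 0.997 0.009] F [1.1 1.3 0.1] j [ 0.21  0.47 -1.27  2.26  1.31  0.93 -0.42] w 0.0
scene rail [(0.86, [261.6, 262.5])] expect [[261.77623987 264.37187101]]
home caps [[355.4, 283.5], [347.3, 290.0], [339.2, 296.6]] deck near corner [[352.9 283.2]]
top rail [(0.73, [202.4, 126.6])] expect [[201.89958624 126.31945354]]
home caps [[174.8, 218.1], [175.9, 208.3], [177.0, 198.6]] deck near corner [[183.3 226.1]]
```

View pics/scene9.png

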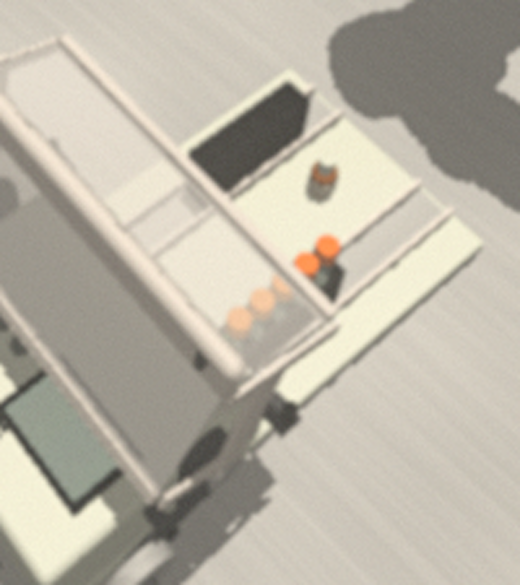

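View pics/top9.png

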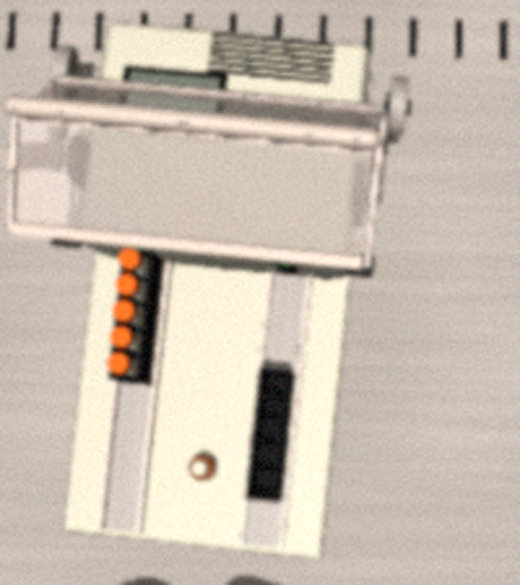

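The top view shows the near cap at zoomed (118,362), which is pixel (175.4,219.2). A rack that is home should show it at (174.8,218.1), so this agrees within about 2 mm. The rail detection matches a fully raised guard, the vial and empty rack are in place, and the arm is clear.

```bash
python3 -c "
from h import *
print(r.hand_in()); st()
"
```

```text
the job is handed in; nothing more can be done
None
the job is handed in; nothing more can be done
```

The guard is up and the full rack is pushed home. I handed the job in at about 10.5 s on the robot's clock, well inside the 48 s limit; no verdict was reported.

**What I did:**
- With the fingers shut and tilted about 45°, I lifted the guard from under the middle of its rail until it went over its balance point.
- I backed the arm off, and the guard stayed up.
- I then pushed the full rack down the left lane until the force rose to about 15 N and the tip stopped moving. After that I drew back clear of everything.

**Last checks:**
- **Guard:** the detected rail was within 2 pixels of where a fully raised guard should show, in both the scene and top cameras.
- **Full rack:** the near cap was within about 2 pixels of its home position in both views, roughly 2–3 mm. That is about as well as I could measure it. The fingers stopped about 2 mm past the point I had worked out, which fits the rack touching the stop. I never saw the touching faces directly.
- **Other things:** the vial and empty rack looked unmoved in the last pictures. The tip box and jar also looked unmoved in earlier pictures; the final crops didn't show them, but the arm never went near them.
- **Arm:** it was touching nothing, with the force reading near zero.

No check failed or clearly disagreed.

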